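Switch on the nail station in order

ROBOT

A 6-joint arm with a two-finger parallel gripper is mounted at the origin on the work surface. World frame = base frame: x ahead of the robot, y to its left, z up, the work surface at z = 0. Lengths are in m, angles in rad, forces in N, time in s.
With the tool pointing down it reaches from about 0.3 to 0.775 m from the base axis. Payload 14.6 kg.
Tool frame: the origin (TCP) lies on the centre line of the jaws, within the pads' length; the fingertips stand 22 mm ahead of it and the grasp point (between the pads) lies 3 mm ahead of it; z points along the fingers, y is the line along which they close (so a half turn about z gives the same grasp; the last joint's range is limited). The gripper opens to 94 mm and grips with 3 to 60 N. Pads are 16 mm wide; open, the fingers measure 119 mm over their backs; the gripper's body (75 mm by 177 mm) begins 78 mm behind the grasp point.
Start: joints at [-1.271, 0.3, 1.521, -0, 1.321, -0.067], TCP at [0.197, -0.513, 0.227] pointing down, gripper open.
Joint ranges: [-3.03, 3.03], [-0.79, 2.21], [0.23, 2.52], [-1.04, 4.18], [0, 3.07], [-2.55, 2.55]. Speed limits (rad/s): [2.22, 2.22, 2.57, 3.14, 3.14, 3.14].

INTERFACE

Orientations are given as [roll, pitch, yaw] about the fixed x, y, z axes, in that order (R = Rz(yaw) Ry(pitch) Rx(roll)).
In Python, from workcell import env, release, clamp, ik, status, snapshot, get_calibration, workorder gives the robot as it stands. Calls block until the motion is done:
- env.move_pose(position, orientation): joint-space move of the TCP to a pose.
- env.movel(position, rot=None, velocity=0.15, guard=None): straight line of the TCP; rot=None keeps the orientation; velocity is the mean speed in m/s. With guard (N) it stops when the force on the tool has changed by that much, and returns True; else False.
- env.goto_joints(angles): joint-space move.
- release() and clamp(f_grip=None): open the fingers fully, or close them until they stop; f_grip is the grip in N (None keeps the last).
- env.sleep(seconds).
- ik(position, orientation): joint angles nearest the present ones, or None.
- status.read_state(): the state.
- snapshot(name): name is "side" or "top" or "wrist"; returns the picture (480x640x3 uint8, red, green, blue); there is no depth.
- get_calibration(name): a dict with "fx", "fy", "cx", "cy" (pixels), "D" ([k1, k2, p1, p2, k3] as OpenCV has them; the pictures are not rectified), "R" (3x3) and "t" (3): a world point X has camera coordinates R X + t. Camera axes: x right, y down, z forward; pixel columns grow to the right and rows downward; lengths in m; the calibration is good to about 2 mm. A picture is of the moment at which its call begins: read the wrist's pose just before it. get_calibration takes no time and is no camera call; for the wrist camera it gives the pose at the moment of the call.
A pose or a line that the arm cannot do raises env.MotionError and nothing moves.
- workorder.job_done(): hands the job in; it is judged then, once.
The state is a dict: "t": time; "joint_positions": joint angles; "qd": joint speeds; "joint_efforts": joint torques, N m; "position": TCP position; "ee_rot": TCP orientation; "contact_force": force on the tool from outside, world axes, zero at the start; "torque": the same for the moment, N m; "width": opening from 0.0 (shut) to 1.0 (fully open); "grasp_force": force on a finger pad.
Only numpy, scipy, OpenCV 4.12 (cv2) and the standard library are available. Lean on these libraries where they do the work, as an engineer would, in place of code of your own. Each camera call takes 0.05 s, during which the arm holds its last target. There are 200 camera calls.

TASK

Get the nail desk ready for the next client by pressing in three push switches with a light fingertip, in this order: first the dust collector's (the flat box with the round fan grille), then the large one on the curing lamp (the box with the hand tunnel), last the one on the nail-drill box (the box with the speed dial); each stays in when pressed. Press gently, leave the lamp's small timer key alone, do not move or pick up the polish bottle, jar or buffer block, and finish clear of everything.

Things in the scene. Friction and masses are not known exactly. Their poses are not given: they have to be found in the camera images.
- dust_collector: dust collector, fixed: flat white plastic box 190 (x) x 200 (y) x 55 mm high with a round grille 128 mm across on top. Origin at the centre of its underside, on the table; x points away from the technician's side, z up. Its switch is at x = -68, y = +45 mm
- curing_lamp: nail curing lamp, fixed: white plastic box 190 x 190 x 95 mm high with a tunnel for the hand, open on its +x side. Origin at the centre of its underside, on the table. On its top are the large switch (x = -45, y = +35 mm) and the small timer key (x = -45, y = -35 mm)
- drill_box: nail-drill control box, fixed: white plastic, 140 (x) x 110 (y) x 75 mm high, on top a steel speed dial 42 mm across and 14 mm high (fixed, at x = +33 mm) and the switch (x = -32, y = 0 mm); on its -y side a cradle with the steel handpiece (fixed), up to 81 mm out from the box's centre line and 73 mm high. Origin at the centre of its underside, on the table
- dust_switch_top (a point): black round push switch, 32 mm across, on top of the dust collector; its steel trim ring is flat. It stands 18 mm out of the top when off and moves straight down. This point is the centre of its upper face (73 mm above the table when off) and moves down with it
- lamp_switch_top (a point): black round push switch, 32 mm across, on top of the curing lamp (the larger of its two); its steel trim ring is flat. It stands 18 mm out of the top when off and moves straight down. This point is the centre of its upper face (113 mm above the table when off) and moves down with it
- drill_switch_top (a point): black round push switch, 32 mm across, on top of the drill box; its steel trim ring is flat. It stands 18 mm out of the top when off and moves straight down. This point is the centre of its upper face (93 mm above the table when off) and moves down with it
- lamp_timer_top (a point): small black round timer key, 14 mm across, on top of the curing lamp 70 mm from the large switch; it stands 16 mm out. This point is the centre of its upper face. To be left alone
- dust_switch (a joint): how far the dust collector's switch itself is pushed in, m: 0 = off (out), 0.009 = end of travel. It needs about 2 N to move, has no return spring and stays wherever it is left; it counts as on from 0.005. Its cap is cushioned and gives 1 mm per 1.5 N, so the cap has to be pushed down some 1.5 mm more than the switch moves; at the end of travel 6 N pushes the cap down 13 mm in all. Let go, the cap stands out by as much less as the switch is in
- lamp_switch (a joint): how far the curing lamp's switch itself is pushed in, m: 0 = off (out), 0.009 = end of travel. It needs about 2 N to move, has no return spring and stays wherever it is left; it counts as on from 0.005. Its cap is cushioned and gives 1 mm per 1.5 N, so the cap has to be pushed down some 1.5 mm more than the switch moves; at the end of travel 6 N pushes the cap down 13 mm in all. Let go, the cap stands out by as much less as the switch is in
- drill_switch (a joint): how far the drill box's switch itself is pushed in, m: 0 = off (out), 0.009 = end of travel. It needs about 2 N to move, has no return spring and stays wherever it is left; it counts as on from 0.005. Its cap is cushioned and gives 1 mm per 1.5 N, so the cap has to be pushed down some 1.5 mm more than the switch moves; at the end of travel 6 N pushes the cap down 13 mm in all. Let go, the cap stands out by as much less as the switch is in
- lamp_timer (a joint): how far the timer key is pushed in, m: 0 = out, 0.009 = end of travel. It must stay out
- polish_center (a point): nail polish bottle, loose: amber glass 32 mm across with a slim black cap, 76 mm high, standing in front (-x) of the dust collector. This point is its centre, half-way up. To be left alone
- gel_jar_center (a point): gel jar with a white lid, loose, 56 mm across, 45 mm high, standing in front (-x) of the drill box. This point is its centre, half-way up. To be left alone
- buffer_center (a point): grey nail buffer block, loose, 30 x 95 x 30 mm, lying beyond the curing lamp (+x). This point is its centre. To be left alone
Mind the look-alikes: they are no part of the job. Leave any red look-alike of the drill_box alone.

How it is judged:
On the way, in this order (a step that is already met when the one before it is completed fails the run):
1. the dust collector is switched on (value of joint dust_switch above 0.005 m), for 0.1 s.
2. the curing lamp is switched on (value of joint lamp_switch above 0.005 m), for 0.1 s.
3. the drill box is switched on (value of joint drill_switch above 0.005 m), for 0.1 s.
At the end, for the whole second after the job is handed in: All three switches are pushed in by more than 5 mm of their 9 mm, the timer key is out (less than 2 mm in), and bottle, jar and block are within 15 mm of where they started (value of joint each of dust_switch, lamp_switch, drill_switch above 0.005 m and value of joint lamp_timer below 0.002 m and distance of each of polish_center, gel_jar_center, buffer_center from where it was at the start of the episode below 0.015 m); the robot touches nothing.
It fails at once if the curing lamp is switched on before the dust collector (value of joint lamp_switch above 0.003 m and value of joint dust_switch below 0.005 m).
It fails at once if the drill box is switched on before the dust collector and the curing lamp (value of joint drill_switch above 0.003 m and value of joint any of lamp_switch, dust_switch below 0.005 m).
It fails at once if the timer key is pressed (2 mm or more) (value of joint lamp_timer above 0.002 m).
It fails at once if a device or its switch is pressed with more than 20 N (contact force between any of the arm, the fingers and dust_collector above 20 N or contact force between any of the arm, the fingers and curing_lamp above 20 N or contact force between any of the arm, the fingers and drill_box above 20 N).
It fails at once if the polish bottle, jar or buffer block is moved by more than 15 mm, tipped or lifted (distance of any of polish_center, gel_jar_center, buffer_center from where it was at the start of the episode above 0.015 m or angle between any of polish_center, gel_jar_center, buffer_center's own z axis and vertical above 0.3 rad).
It also fails if it takes over 48 s, if anything falls off the work surface, if the arm or the gripper's body presses on something with over 40 N, if the wrist force passes 120 N, or if a joint passes its speed limit or range.

## Working session

There is one attempt and no reset: what is moved stays moved. The work goes in short steps, each a Python script; the robot and the scene stay as the last script left them, time stands still between calls to the robot, and variables do not carry over. Pictures are saved under pics/ and viewed, at most 10 in all, crops included, and the job is handed in when it is done.

```bash
mkdir -p pics; python3 - <<'E'
from workcell import *
import cv2
for n in ("top","side"):
    cv2.imwrite(f"pics/{n}0.png",snapshot(n)[:,:,::-1]); c=get_calibration(n); print(n,c)
s=status.read_state();print(s["t"],s["position"],s["ee_rot"],s["contact_force"])
E
```

```text
top {'fx': 600.2197104318516, 'fy': 600.2197104318516, 'cx': 316.99531477139, 'cy': 242.5844681446562, 'D': array([-0.02075741,  0.        ,  0.        ,  0.        ,  0.        ]), 'R': array([[ 2.58000214e-02, -9.99667115e-01,  1.37578332e-04],
       [-9.97201383e-01, -2.57460441e-02, -7.01893294e-02],
       [ 7.01695065e-02,  1.67369290e-03, -9.97533678e-01]]), 't': array([0.06778207, 0.56790255, 1.42700463])}
side {'fx': 515.8006522622502, 'fy': 515.8006522622502, 'cx': 317.50443062243886, 'cy': 245.95555858302072, 'D': array([-0.09478937,  0.        ,  0.        ,  0.        ,  0.        ]), 'R': array([[-0.98580448, -0.1675482 ,  0.01082266],
       [-0.11011731,  0.59654621, -0.79498855],
       [ 0.12674268, -0.78489503, -0.60652789]]), 't': array([0.56983521, 0.09892925, 1.20972722])}
0.1 [ 0.19718918 -0.51321311  0.22694529] [-3.14058889e+00 -6.86133423e-05  3.66845353e-01] [ 0.31258111 -0.43337738 -0.91697953]
```

View pics/top0.png

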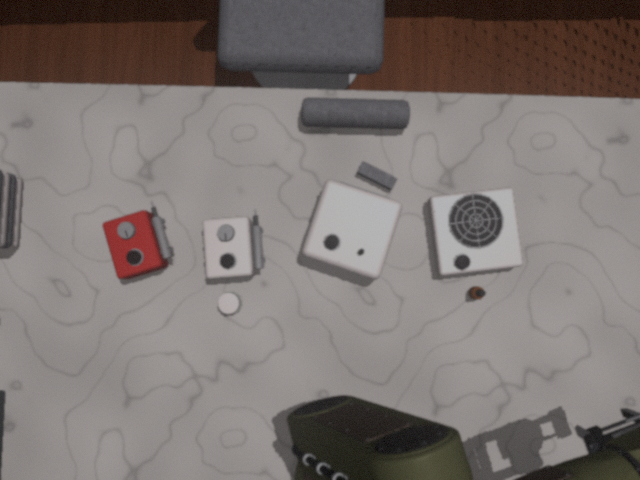

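View pics/side0.png

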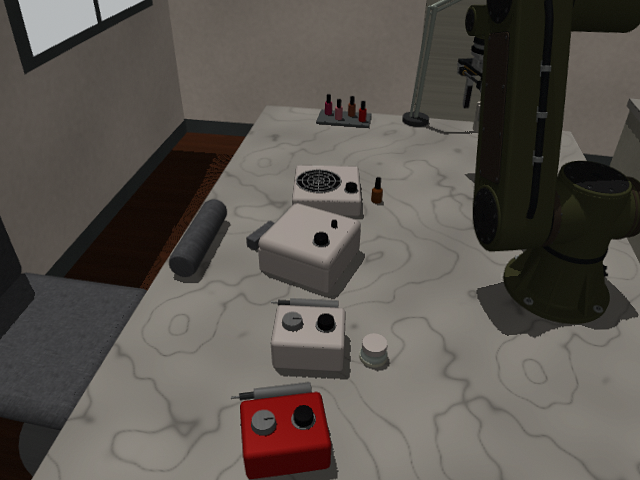

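The top view shows the dust switch at about (462,262), lamp switch (332,242), timer (361,252), drill switch (228,261), and the red decoy's switch at (134,257). In the side view the dust, lamp and drill switches are at (351,188), (321,239) and (326,322).

```bash
cat > h.py <<'E'
import numpy as np, cv2
def blob(img,uv,r=14,thr=55):
    u,v=uv; w=img[v-r:v+r+1,u-r:u+r+1].max(2)<thr
    n,l,st,c=cv2.connectedComponentsWithStats(w.astype(np.uint8))
    k=1+np.argmin(np.linalg.norm(c[1:]-r,axis=1)-0.02*st[1:,4]); return c[k]+[u-r,v-r],st[k]
def ray(c,uv):
    K=np.array([[c["fx"],0,c["cx"]],[0,c["fy"],c["cy"]],[0,0,1]])
    p=cv2.undistortPoints(np.array([[uv]],float),K,c["D"])[0,0]
    return -c["R"].T@c["t"], c["R"].T@np.array([*p,1])
def atz(c,uv,z):
    o,d=ray(c,uv); return o+d*(z-o[2])/d[2]
E
python3 - <<'E'
from h import *; from workcell import *
P={"dust":((462,262),(351,188),.073),"lamp":((332,242),(321,239),.113),"drill":((228,261),(326,322),.093),"timer":((361,252),(334,224),.111)}
T,S=[cv2.imread(f"pics/{n}0.png") for n in("top","side")]
ct,cs=get_calibration("top"),get_calibration("side")
for k,(a,b,z) in P.items():
    r=9 if k=="timer" else 14
    pa,sa=blob(T,a,r);pb,sb=blob(S,b,r)
    o1,d1=ray(ct,pa);o2,d2=ray(cs,pb)
    s=np.linalg.lstsq(np.c_[d1,-d2],o2-o1,rcond=None)[0]
    tri=(o1+d1*s[0]+o2+d2*s[1])/2
    print(k,pa.round(1),sa[2:],pb.round(1),sb[2:],"top",atz(ct,pa,z-.004).round(4),"side",atz(cs,pb,z-.004).round(4),"tri",tri.round(4))
for n,uv,z in(("polish",(475,293),.04),("jar",(228,303),.045)): print(n,atz(ct,uv,z).round(3))
E
```

```text
dust [466. 262.] [1 1 1] [351.  187.4] [ 13  11 112] top [ 0.5262 -0.2654  0.069 ] side [ 0.5269 -0.2494  0.069 ] tri [ 0.5276 -0.2681  0.0579]Traceback (most recent call last):
  File "<stdin>", line 7, in <module>
  File "h.py", line 5, in blob
    k=1+np.argmin(np.linalg.norm(c[1:]-r,axis=1)-0.02*st[1:,4]); return c[k]+[u-r,v-r],st[k]
        ~~~~~~~~~^^^^^^^^^^^^^^^^^^^^^^^^^^^^^^^^^^^^^^^^^^^^^^
    return _wrapfunc(a, 'argmin', axis=axis, out=out, **kwds)
    return bound(*args, **kwds)
ValueError: attempt to get argmin of an empty sequence
```

Threshold is too low for the top view; raise it there.

```bash
python3 - <<'E'
from h import *; from workcell import *
P={"dust":((462,262),(351,188),.073),"lamp":((332,242),(321,239),.113),"drill":((228,261),(326,322),.093),"timer":((361,252),(334,224),.111)}
T,S=[cv2.imread(f"pics/{n}0.png") for n in("top","side")]
ct,cs=get_calibration("top"),get_calibration("side")
for k,(a,b,z) in P.items():
    r=9 if k=="timer" else 12
    pa,sa=blob(T,a,r,105);pb,sb=blob(S,b,r,80)
    o1,d1=ray(ct,pa);o2,d2=ray(cs,pb)
    s=np.linalg.lstsq(np.c_[d1,-d2],o2-o1,rcond=None)[0]
    tri=(o1+d1*s[0]+o2+d2*s[1])/2
    print(k,pa.round(1),sa[2:],pb.round(1),sb[2:],"top",atz(ct,pa,z-.004).round(4),"side",atz(cs,pb,z-.004).round(4),"tri",tri.round(4))
for n,uv,z in(("polish",(475,293),.04),("jar",(228,303),.045)): print(n,atz(ct,uv,z).round(3))
E
```

```text
dust [461.7 261.8] [ 15  15 167] [350.8 187.5] [ 14  11 121] top [ 0.5265 -0.2555  0.069 ] side [ 0.5272 -0.2489  0.069 ] tri [ 0.5273 -0.2565  0.0644]
lamp [331.1 241.9] [ 15  15 164] [321.  239.4] [ 17  15 195] top [0.5621 0.0503 0.109 ] side [0.5613 0.058  0.109 ] tri [0.5625 0.0502 0.1032]
drill [227.2 260.7] [ 15  15 166] [325.8 323. ] [ 20  19 288] top [0.5143 0.287  0.089 ] side [0.5127 0.2954 0.089 ] tri [0.5141 0.2881 0.0814]
timer [360.2 251.8] [ 5  5 20] [333.8 223.7] [ 7  9 47] top [ 0.5413 -0.0159  0.107 ] side [ 0.5421 -0.0115  0.107 ] tri [ 0.5421 -0.0161  0.1038]
polish [ 0.455 -0.295  0.04 ]
jar [0.416 0.288 0.045]
```

```bash
python3 - <<'E'
from h import *; from workcell import *
rot=[np.pi,0,.367]
for p in((.5266,-.254),(.562,.052),(.514,.288)):
    print(ik([*p,.2],rot), ik([*p,.08],rot) is not None)
clamp(3)
env.movel([.45,-.254,.227],rot,velocity=.2)
env.movel([.5266,-.254,.17],rot,velocity=.15)
env.sleep(.2); c=get_calibration("wrist"); im=snapshot("wrist")[:,:,::-1]; cv2.imwrite("pics/w1.png",im)
K=np.array([[c["fx"],0,c["cx"]],[0,c["fy"],c["cy"]],[0,0,1]])
print(cv2.projectPoints(np.array([[.5266,-.254,.073],[.5266,-.254,.148]]),cv2.Rodrigues(c["R"])[0],c["t"],K,c["D"])[0].round(1).tolist())
s=status.read_state();print(s["t"],s["position"],s["width"],s["contact_force"])
E
```

```text
[-5.12061472e-01  3.99269281e-01  1.45253820e+00 -4.44089210e-16
  1.28978517e+00  6.91734855e-01] True
[ 2.73708959e-02  3.54838222e-01  1.51360007e+00 -4.44089210e-16
  1.27315436e+00  1.23116722e+00] True
[ 4.48565624e-01  4.09248139e-01  1.43858491e+00 -4.44089210e-16
  1.29375961e+00  1.65236195e+00] True
[[[322.9, 250.5]], [[322.2, 290.2]]]
4.5083 [ 0.52642818 -0.254186    0.17067317] 0.0030710208419227336 [ 0.71641175 -0.21287586  0.4859129 ]
```

View pics/w1.png

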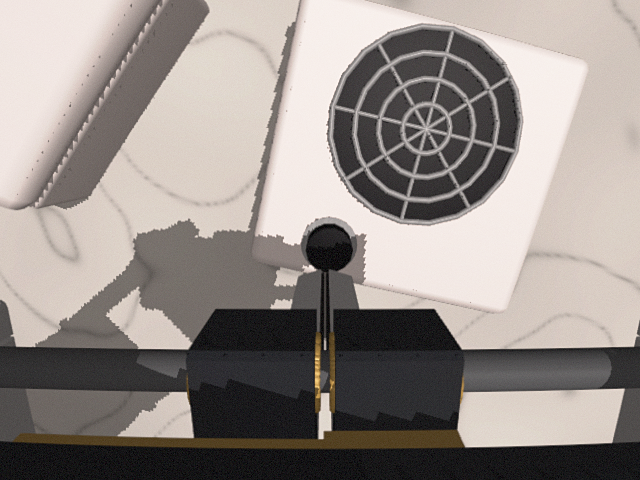

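The switch cap is at about (329,246), while the prediction was (323,250): a few mm off. I'll correct by half the difference, since both calibrations have errors, and press.

```bash
cat >> h.py <<'E'
def press(p,top):
    from workcell import env,status
    tz=top+.022
    env.movel([*p,tz+.006],velocity=.1)
    env.sleep(.2); f0=np.array(status.read_state()["contact_force"])
    g=env.movel([*p,tz-.0125],velocity=.02,guard=9)
    env.sleep(.2); s=status.read_state()
    print("press",g,"depth",round(tz-s["position"][2],4),"dF",(s["contact_force"]-f0).round(2))
    env.movel([*p,.18],velocity=.12)
E
python3 - <<'E'
from h import *; from workcell import *
w=atz(get_calibration("wrist"),(329,246),.073); print(w)
p=(w[:2]+[.5266,-.254])/2; print(p)
press(p,.073)
env.movel([.54,.02,.2],velocity=.2)
env.movel([.562,.052,.2],velocity=.1)
env.sleep(.2); c=get_calibration("wrist"); im=snapshot("wrist")[:,:,::-1]; cv2.imwrite("pics/w2.png",im)
K=np.array([[c["fx"],0,c["cx"]],[0,c["fy"],c["cy"]],[0,0,1]])
print(cv2.projectPoints(np.array([[.562,.052,.113]]),cv2.Rodrigues(c["R"])[0],c["t"],K,c["D"])[0].round(1).tolist())
print(status.read_state()["t"])
E
```

```text
[ 0.53100553 -0.25664312  0.073     ]
[ 0.52880276 -0.25532156]
press False depth 0.0122 dF [-0.9   0.56  5.57]
[[[322.6, 254.7]]]
10.1167
```

View pics/w2.png

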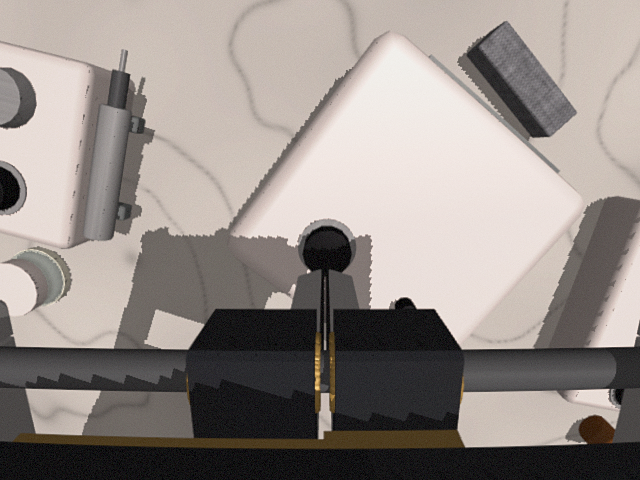

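The dust press reached 12.2 mm at 5.6 N, which matches end of travel. The lamp switch appears at (327,250), again just a few mm off; the timer at (404,303) is well clear of the tips.

```bash
python3 - <<'E'
from h import *; from workcell import *
w=atz(get_calibration("wrist"),(327,250),.113); print(w)
p=(w[:2]+[.562,.052])/2; print(p)
press(p,.113)
env.movel([.514,.288,.18],velocity=.2)
env.sleep(.2); c=get_calibration("wrist"); im=snapshot("wrist")[:,:,::-1]; cv2.imwrite("pics/w3.png",im)
K=np.array([[c["fx"],0,c["cx"]],[0,c["fy"],c["cy"]],[0,0,1]])
print(cv2.projectPoints(np.array([[.514,.288,.093]]),cv2.Rodrigues(c["R"])[0],c["t"],K,c["D"])[0].round(1).tolist())
print(status.read_state()["t"])
E
```

```text
[0.56592502 0.05054769 0.113     ]
[0.56396251 0.05127384]
press False depth 0.0122 dF [-0.63 -0.32  4.78]
[[[322.1, 255.1]]]
14.575
```

View pics/w3.png

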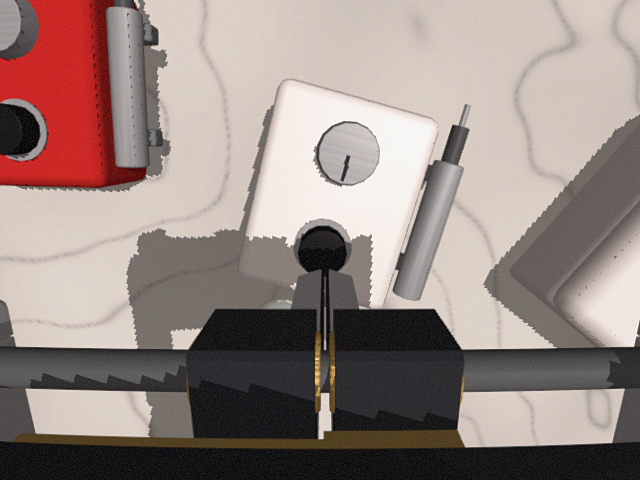

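The white drill box's switch is at (322,249), under the tips; the red decoy is well to the left.

```bash
python3 - <<'E'
from h import *; from workcell import *
w=atz(get_calibration("wrist"),(322,249),.093); print(w)
p=(w[:2]+[.514,.288])/2; print(p)
press(p,.093)
env.movel([.36,.12,.3],velocity=.2)
env.sleep(.3)
T=snapshot("top")[:,:,::-1];S=snapshot("side")[:,:,::-1]
cv2.imwrite("pics/end.png",np.vstack([cv2.resize(T[120:340,90:540],(800,300)),cv2.resize(S[140:400,220:420],(800,300))]) if 0 else cv2.resize(S[140:400,220:420],(460,598)))
s=status.read_state();print(s["t"],s["contact_force"])
E
```

```text
[0.5177182  0.28964431 0.093     ]
[0.5158591  0.28882215]
press False depth 0.0122 dF [-0.19 -0.87  3.9 ]
19.4417 [0.71107202 0.84156718 0.088366  ]
```

View pics/end.png

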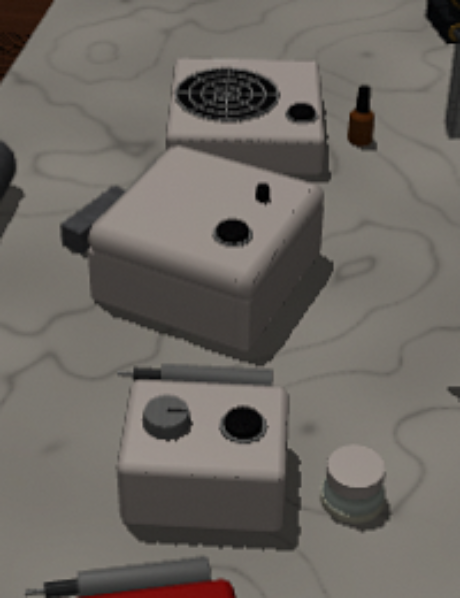

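All three switches (crop (301,112), (233,232), (243,424)) now stand visibly lower. The timer key is still out, the bottle, jar and block are where they were, and the arm is clear.

```bash
python3 -c "
from workcell import *
print(workorder.job_done())"
```

```text
the job is handed in; nothing more can be done
None
```

I pressed the three switches in order (dust collector, curing lamp, drill box), each with under 6 N measured and 12.2 mm of cap travel; the timer key and loose items were left alone, and I handed the job in at about 19.5 s with the arm clear; no verdict was returned.

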